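# Clear the craft mat and serve the kit tray

## Task

Clear the green work mat and hand over the kit tray: set the two closed clear boxes that stand on the mat gently, one after the other in either order, squarely on top of the third closed box that stands beside the mat, to make one straight column of three where that box stands. Then lift the dark wooden kit tray by its handle and carry it, always upright so that the loose yellow ball stays in its pocket, to over the middle of the mat. Finish while still holding it there in the gripper, level and still, about 10 cm clear above the mat, ready for a pupil to take; leave everything else on the bench where it is.

Things in the scene. Friction and masses are not known exactly. Their poses are not given: they have to be found in the camera images.
- base_box_center (a point): closed box of clear plastic with a flat lid, 112 long (its x), 62 wide (its y), 54 mm high, straight smooth long sides; a black clip on each short end makes it 120 mm long overall; 0.15 to 0.31 kg; round log pieces inside; it stands on the bench to the left or right of the mat (on the other side from the tray), long way within 0.6 rad of the world x axis; foot of the column. The point is the centre of the box, 27 mm above its underside and 27 mm below the flat top; z up.
- dowel_box_center (a point): closed box of clear plastic with a flat lid, 112 long (its x), 62 wide (its y), 54 mm high, straight smooth long sides; a black clip on each short end makes it 120 mm long overall; 0.15 to 0.31 kg; a few round dowels lying inside; it stands on the mat, left or right half, long way within 0.4 rad of the mat's x. The point is the centre of the box, 27 mm above its underside and 27 mm below the flat top; z up.
- stick_box_center (a point): closed box of clear plastic with a flat lid, 112 long (its x), 62 wide (its y), 54 mm high, straight smooth long sides; a black clip on each short end makes it 120 mm long overall; 0.15 to 0.31 kg; full of flat craft sticks; it stands on the mat, in the half the dowel box leaves free, long way within 0.4 rad of the mat's x. The point is the centre of the box, 27 mm above its underside and 27 mm below the flat top; z up.
- dowel_box: the dowel box again: origin at the centre of its underside
- stick_box: the stick box again: origin at the centre of its underside
- mat_top (a point): centre of the top of the green felt-covered board fixed on the bench, 220 (its x) by 300 (its y) mm, top 8 mm above the bench; z up
- tray_handle (a point): centre of the handle rail of the dark wooden kit tray: an open handle across the tray's middle, the rail 18 thick (tray x), 90 long (tray y), 26 mm high, on a post at each end. This point is 89 mm above the tray's underside, the rail's top 102 mm above it. Tray axes, z up
- tray: the kit tray, a dark walnut board 170 (its x) by 110 (its y) by 16 mm, lying on the bench left or right of the mat, long way within 0.7 rad of the world x axis; 0.18 to 0.35 kg. Ball pocket towards its +x, two dowels fixed on it towards its -x (28 mm above the underside). Origin: centre of its underside, 89 mm under the rail's centre; z up
- tray_pocket (a point): where the ball's centre is when it sits in the middle of its pocket: 50 mm from the tray's middle towards its +x, 28 mm above the tray's underside. The pocket is a flat round recess 36 mm wide and 5 mm deep; its rim holds the ball up to a tilt of about 40 degrees, and the ball can roll about 6 mm to either side in it
- ball_center (a point): centre of the loose yellow wooden ball, 34 mm across, 16 g, in the pocket; its top stands 45 mm above the tray's underside
- trestle: fragile little model glued from thin sticks, 40 x 65 mm, 49 mm high, standing on the far edge of the mat; bystander, origin under its centre
- tape: roll of green tape, 90 mm across, 24 mm high, on the bench; bystander, origin under its centre
- glue: white glue stick with red cap, standing, 31 mm across, 88 mm high; bystander, origin under its centre
- pencil_mug: blue mug with pencils, 76 mm across, about 175 mm high, beyond the mat; bystander, origin under its centre
- bead_jar: amber jar with orange lid, 64 mm across, 85 mm high, beyond the mat; bystander, origin under its centre

How it is judged:
On the way, in this order (a step that is already met when the one before it is completed fails the run):
1. one of the two boxes from the mat rests squarely on the third box, let go ((((horizontal distance between dowel_box_center and base_box_center below 0.01 m and z of dowel_box_center in the frame of base_box_center between 0.049 and 0.059 m and angle between the x axis of dowel_box_center and the x axis of base_box_center, either way round below 0.12 rad and angle between dowel_box_center's own z axis and vertical below 0.06 rad) and contact force between the fingers and dowel_box below 0.1 N and linear speed of dowel_box below 0.03 m/s) or ((horizontal distance between stick_box_center and base_box_center below 0.01 m and z of stick_box_center in the frame of base_box_center between 0.049 and 0.059 m and angle between the x axis of stick_box_center and the x axis of base_box_center, either way round below 0.12 rad and angle between stick_box_center's own z axis and vertical below 0.06 rad) and contact force between the fingers and stick_box below 0.1 N and linear speed of stick_box below 0.03 m/s))), for 0.2 s.
2. both boxes stand squarely in one column on the third box, let go ((((horizontal distance between dowel_box_center and base_box_center below 0.01 m and z of dowel_box_center in the frame of base_box_center between 0.049 and 0.059 m and angle between the x axis of dowel_box_center and the x axis of base_box_center, either way round below 0.12 rad and angle between dowel_box_center's own z axis and vertical below 0.06 rad) and (horizontal distance between stick_box_center and dowel_box_center below 0.01 m and z of stick_box_center in the frame of dowel_box_center between 0.049 and 0.059 m and angle between the x axis of stick_box_center and the x axis of dowel_box_center, either way round below 0.12 rad and angle between stick_box_center's own z axis and vertical below 0.06 rad)) or ((horizontal distance between stick_box_center and base_box_center below 0.01 m and z of stick_box_center in the frame of base_box_center between 0.049 and 0.059 m and angle between the x axis of stick_box_center and the x axis of base_box_center, either way round below 0.12 rad and angle between stick_box_center's own z axis and vertical below 0.06 rad) and (horizontal distance between dowel_box_center and stick_box_center below 0.01 m and z of dowel_box_center in the frame of stick_box_center between 0.049 and 0.059 m and angle between the x axis of dowel_box_center and the x axis of stick_box_center, either way round below 0.12 rad and angle between dowel_box_center's own z axis and vertical below 0.06 rad))) and contact force between the fingers and dowel_box below 0.1 N and contact force between the fingers and stick_box below 0.1 N and linear speed of each of dowel_box, stick_box below 0.03 m/s), for 0.2 s.
3. the tray is lifted clear of the bench with the ball in its pocket (height (world z) of tray above 0.03 m and distance between ball_center and tray_pocket below 0.014 m), for 0.2 s.
At the end, for the whole second after the job is handed in: Gripper holds the tray, nothing else does: middle within 40 mm of the mat's centre, underside 60-150 mm above it, level within 0.1 rad, still, ball in pocket. Three boxes at rest in one column, each within 10 mm and 0.12 rad of square, upright; bottom one within 30 mm of its start ((((horizontal distance between dowel_box_center and base_box_center below 0.01 m and z of dowel_box_center in the frame of base_box_center between 0.049 and 0.059 m and angle between the x axis of dowel_box_center and the x axis of base_box_center, either way round below 0.12 rad and angle between dowel_box_center's own z axis and vertical below 0.06 rad) and (horizontal distance between stick_box_center and dowel_box_center below 0.01 m and z of stick_box_center in the frame of dowel_box_center between 0.049 and 0.059 m and angle between the x axis of stick_box_center and the x axis of dowel_box_center, either way round below 0.12 rad and angle between stick_box_center's own z axis and vertical below 0.06 rad)) or ((horizontal distance between stick_box_center and base_box_center below 0.01 m and z of stick_box_center in the frame of base_box_center between 0.049 and 0.059 m and angle between the x axis of stick_box_center and the x axis of base_box_center, either way round below 0.12 rad and angle between stick_box_center's own z axis and vertical below 0.06 rad) and (horizontal distance between dowel_box_center and stick_box_center below 0.01 m and z of dowel_box_center in the frame of stick_box_center between 0.049 and 0.059 m and angle between the x axis of dowel_box_center and the x axis of stick_box_center, either way round below 0.12 rad and angle between dowel_box_center's own z axis and vertical below 0.06 rad))) and distance of base_box_center from where it was at the start of the episode below 0.03 m and angle between base_box_center's own z axis and vertical below 0.06 rad and linear speed of each of dowel_box, stick_box, tray below 0.03 m/s and horizontal distance between tray_handle and mat_top below 0.04 m and z of tray in the frame of mat_top between 0.06 and 0.15 m and angle between tray's own z axis and vertical below 0.1 rad and angular speed of tray below 0.2 rad/s and distance between ball_center and tray_pocket below 0.014 m and contact force between the fingers and tray above 2 N and contact force between tray and dowel_box below 0.1 N and contact force between tray and stick_box below 0.1 N); the arm keeps its last pose, push and grip.
It fails at once if the tray is tipped more than 0.35 rad (20 degrees) (angle between tray's own z axis and vertical above 0.35 rad).
It fails at once if the ball leaves its pocket (distance between ball_center and tray_pocket above 0.016 m).
It fails at once if a box is let fall (more than about 15 mm) instead of set down ((linear speed of dowel_box above 0.55 m/s and contact force between the fingers and dowel_box below 0.1 N) or (linear speed of stick_box above 0.55 m/s and contact force between the fingers and stick_box below 0.1 N)).
It fails at once if a bystander (trestle, tape, glue stick, mug, jar) is moved more than 30 mm or tipped over (distance of any of trestle, tape, glue, pencil_mug, bead_jar from where it was at the start of the episode above 0.03 m or angle between any of trestle, tape, glue, pencil_mug, bead_jar's own z axis and vertical above 0.5 rad).
It also fails if it takes over 72 s, if anything falls off the work surface, if the arm or the gripper's body presses on something with over 40 N, if the wrist force passes 120 N, or if a joint passes its speed limit or range.

## Robot

A 6-joint arm with a two-finger parallel gripper is mounted at the origin on the work surface. World frame = base frame: x ahead of the robot, y to its left, z up, the work surface at z = 0. Lengths are in m, angles in rad, forces in N, time in s.
With the tool pointing down it reaches from about 0.35 to 0.975 m from the base axis. Payload 4.9 kg.
Tool frame: the origin (TCP) lies on the mounting face of the last link; the fingertips stand 173 mm ahead of it and the grasp point (between the pads) lies 155 mm ahead of it (tcp_to_grasp is the distance from the TCP to the grasp point, in m); z points along the fingers, y is the line along which they close (so a half turn about z gives the same grasp; the last joint's range is limited). The gripper opens to 85 mm and grips with 20 to 120 N. Pads are 22 mm wide; open, the fingers measure 114 mm over their backs; the gripper's body (76 mm by 85 mm) begins 54 mm behind the grasp point. The pads swing forward as they close: fully open they stand 13 mm farther back than shut.
Start: joints at [-1.453, 0.053, 1.613, -0, 1.476, -0.119], TCP at [0.147, -0.608, 0.405] pointing down, gripper open.
Joint ranges: [-3.01, 3.01], [-1.01, 2.22], [0.06, 2.58], [-1.02, 4.17], [0.09, 2.62], [-3.14, 3.14]. Speed limits (rad/s): [2.57, 2.57, 3.14, 3.14, 3.14, 3.14].

## Interface

Orientations are given as a rotation vector (axis times angle).
In Python, from station import get_obs, get_image, calibration, finish_job, tcp_to_grasp gives the robot as it stands. The module is installed in compiled form; this text tells all that it offers.
- The arm moves only by the tool arm_command, never from a script. Its argument "plan" is a list that holds one entry, the list of rows, each a list of 6 numbers: the shift along the tool's x, y, z in cm, then the turn, a rotation vector about the tool's x, y, z in rad. A call has 1 to 12 rows; each row is the pose to reach, as a shift and turn from the pose commanded when the call began, along the tool's axes at that moment; what a row does not reach only later rows make up. A row lasts 1/12 s, in which the tool goes at most 41.7 mm and 7.16 degrees, less where a joint would pass 70% of its speed; a pose out of reach is approached as far as the arm can. A call with a gripper value outside its range is refused whole. "gripper" is the closure, from -1 (fully open) to 1 (shut), set as the call begins (left out, the last holds). The fingers move at their own pace and stop on an object; "force" is the grip in N (left out, the last holds). Time passes only in rows, so rows that repeat a pose let the fingers close. It gives the time, the measured TCP pose, the force, the opening and the grip force at its end, in the units of the state.
- get_obs(): the state, without advancing time (a new reading comes with each control period).
- get_image(name): name is "side" or "top" or "wrist"; returns (picture, depth): 400x640x3 uint8, blue, green, red; 400x640 float32, m along the optical axis (not along the pixel's ray), 0 where there is no reading.
- calibration(name): a dict with "fx", "fy", "cx", "cy" (pixels), "dist" ([k1, k2, p1, p2, k3] as OpenCV has them; the pictures are not rectified), "pose" (4x4, takes a point from camera to world coordinates). Camera axes: x right, y up, looking along -z (the intrinsics and any distortion apply to the point x, -y, -z); pixel columns grow to the right and rows downward; lengths in m; the calibration is good to about 2 mm. A picture is of the moment at which its call begins: read the wrist's pose just before it. calibration takes no time and is no camera call; for the wrist camera it gives the pose at the moment of the call.
- finish_job(): hands the job in; it is judged then, once.
The state is a dict: "t": time; "q": joint angles; "dq": joint speeds; "effort": joint torques, N m; "tool_pos": TCP position; "tool_rot": TCP orientation; "contact_force": force on the tool from outside, world axes, zero at the start; "wrist_torque": the same for the moment, N m; "opening": finger opening in m; "grip_force": force on a finger pad.
Only numpy, scipy, OpenCV 4.12 (cv2) and the standard library are available. Lean on these libraries where they do the work, as an engineer would, in place of code of your own. Each camera call takes 0.05 s, during which the arm holds its last target. There are 200 camera calls.

## Working session

There is one attempt and no reset: what is moved stays moved. The work goes in short steps, Python scripts to look and compute and a tool call to move; the robot and the scene stay as the last step left them, time stands still between calls to the robot, and variables do not carry over. Pictures are saved under pics/ and viewed, at most 10 in all, crops included, and the job is handed in when it is done.

Besides the shell and the picture viewer there is one more tool, called as name(argument=value, ...), one argument or row to a line, values as JSON. arm_command: Moves the arm, as the interface text tells. Its arguments: {"type":"object","properties":{"plan":{"type":"array"},"gripper":{"type":"number"},"force":{"type":"number"}},"required":["plan"]}

```bash
mkdir -p pics; cat > h.py <<'E'
import numpy as np, cv2
from station import *
from scipy.spatial.transform import Rotation as R
def cloud(name):
    c=calibration(name); im,d=get_image(name)
    K=np.array([[c['fx'],0,c['cx']],[0,c['fy'],c['cy']],[0,0,1]])
    h,w=d.shape; u,v=np.meshgrid(np.arange(w),np.arange(h))
    p=cv2.undistortPoints(np.stack([u,v],-1).reshape(-1,1,2).astype(np.float32),K,np.array(c['dist'])).reshape(h,w,2)
    P=np.stack([p[...,0]*d,-p[...,1]*d,-d],-1)
    T=np.array(c['pose']); W=P@T[:3,:3].T+T[:3,3]; W[d==0]=np.nan
    return im,d,W
def pix2z(name,uv,z):
    c=calibration(name);K=np.array([[c['fx'],0,c['cx']],[0,c['fy'],c['cy']],[0,0,1]])
    p=cv2.undistortPoints(np.array(uv,np.float32).reshape(-1,1,2),K,np.array(c['dist'])).reshape(-1,2)
    T=np.array(c['pose']); r=np.c_[p[:,0],-p[:,1],-np.ones(len(p))]@T[:3,:3].T
    return T[:3,3]+r*((z-T[2,3])/r[:,2])[:,None]
E
python3 - <<'E'
from h import *
for n in ("top","side"):
    im,d,W=cloud(n); cv2.imwrite(f"pics/{n}0.png",im); np.save(n+"W.npy",W); cv2.imwrite(n+"im.png",im)
    print(n,np.array(calibration(n)['pose']).round(3).tolist(),calibration(n)['fx'])
o=get_obs();print(o['t'],o['tool_pos'],o['tool_rot'],tcp_to_grasp)
E
```

```text
top [[-0.009, 0.983, -0.186, 0.444], [-1.0, -0.009, -0.001, 0.005], [-0.003, 0.186, 0.983, 1.123], [0.0, 0.0, 0.0, 1.0]] 433.1980394410392
side [[0.911, 0.299, -0.284, 0.309], [-0.412, 0.64, -0.649, -0.706], [-0.012, 0.708, 0.706, 0.834], [0.0, 0.0, 0.0, 1.0]] 446.4025847335982
0.1 [ 0.14657782 -0.60730645  0.40356506] [-3.11771026e+00 -3.70814216e-01 -1.47616687e-05] 0.1547
```

View pics/top0.png

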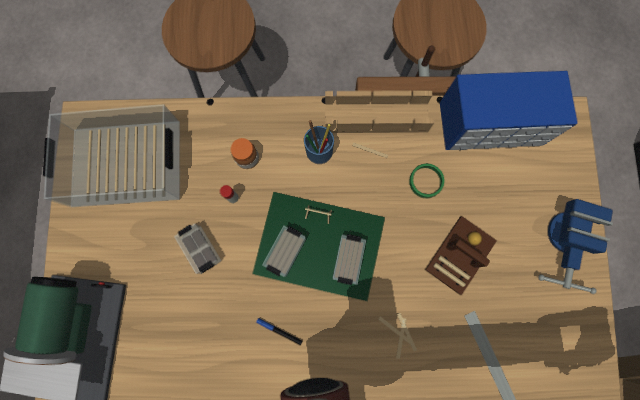

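View pics/side0.png

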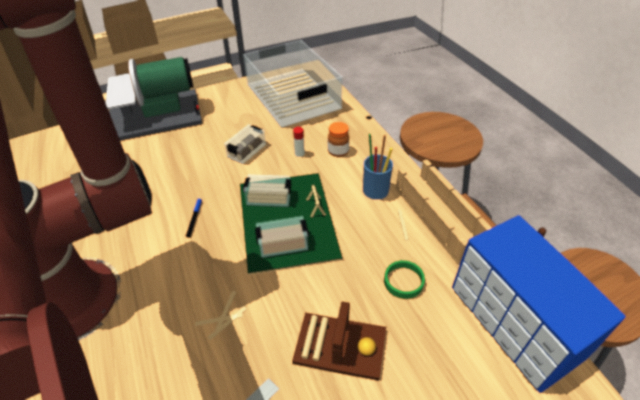

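The top view shows the base box at about (198,248), the boxes on the mat at (285,250) and (350,258), the tray at (461,255) with its ball at (475,238), and the trestle at (318,213). I'll enlarge it to read the corners.

```bash
python3 - <<'E'
import cv2,numpy as np
im=cv2.imread("topim.png")
c=cv2.resize(im[190:310,170:390],None,fx=3.6,fy=3.6,interpolation=cv2.INTER_CUBIC); cv2.imwrite("pics/crop_boxes.png",c)
c=cv2.resize(im[205:305,410:510],None,fx=5,fy=5,interpolation=cv2.INTER_CUBIC); cv2.imwrite("pics/crop_tray.png",c)
W=np.load("topW.npy")
for u,v in [(198,248),(190,235),(285,250),(280,262),(350,258),(345,270),(461,255),(475,238),(468,250),(320,290)]: print(u,v,W[v,u].round(3))
E
```

```text
198 248 [0.526 0.32  0.054]
190 235 [0.558 0.341 0.056]
285 250 [0.519 0.103 0.063]
280 262 [0.491 0.115 0.061]
350 258 [ 0.499 -0.055  0.06 ]
345 270 [ 0.47  -0.042  0.062]
461 255 [ 0.505 -0.342  0.016]
475 238 [ 0.546 -0.372  0.044]
468 250 [ 0.512 -0.334  0.099]
320 290 [0.422 0.019 0.006]
```

View pics/crop_boxes.png

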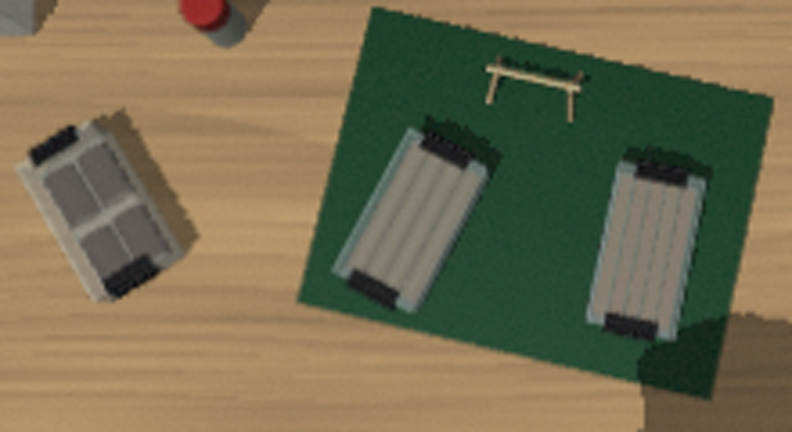

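View pics/crop_tray.png

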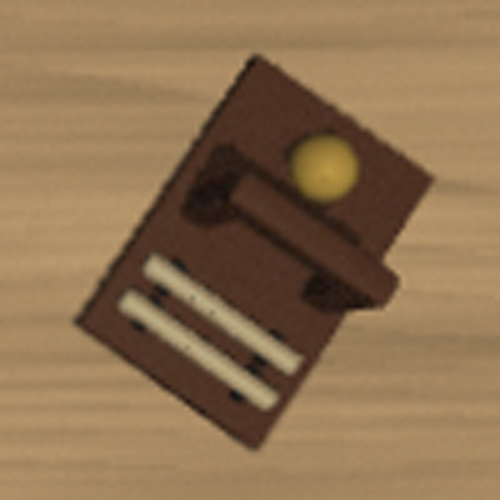

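The crops are clear. The mat corners sit at about (372,8), (772,98), (712,398) and (298,302) in the box crop, and the lids are cleanly visible. In the tray crop the rail runs from (240,190) to (390,290), with the ball at (325,168). Next I fit the lids and the rail from the depth.

```bash
python3 - <<'E'
from h import *
W=np.load("topW.npy")
def fit(c,zlo,zhi,r,n):
    m=(W[...,2]>zlo)&(W[...,2]<zhi)&(np.hypot(W[...,0]-c[0],W[...,1]-c[1])<r)
    P=W[m]; (x,y),(w,h),a=cv2.minAreaRect((P[:,:2]*1000).astype(np.float32))
    b=P[:,:2]-P[:,:2].mean(0); ev,V=np.linalg.eigh(b.T@b); ax=V[:,1]; ax=ax*np.sign(ax[0])
    print(n,len(P),'rect c',round(x,1),round(y,1),'size',round(w,1),round(h,1),'ang',round(np.radians(a),3),'mean',P.mean(0).round(4),'pca',np.arctan2(ax[1],ax[0]).round(3))
fit((.526,.32),.046,.062,.09,'base')
fit((.519,.103),.052,.070,.08,'left')
fit((.499,-.055),.052,.070,.08,'right')
fit((.515,-.345),.09,.115,.07,'rail')
fit((.515,-.345),.011,.02,.13,'traytop')
fit((.546,-.372),.03,.05,.02,'ball')
c=np.array([(372,8),(772,98),(712,398),(298,302)])/3.6+[170,190]
M=pix2z("top",c,.008);print('mat',M[:,:2].round(4),M.mean(0)[:2],np.linalg.norm(M-np.roll(M,1,0),axis=1))
d=M[0]-M[3]; print(np.arctan2(d[1],d[0]))
# tray corners & rail top corners
t=np.array([(256,55),(434,180),(256,450),(76,322)])/5+[410,205]
T=pix2z("top",t,.016);print('tray',T[:,:2].round(4),T.mean(0)[:2]); d=T[0]-T[3];print(np.arctan2(d[1],d[0]))
E
```

```text
base 1178 rect c 527.0 328.7 size 119.7 63.9 ang 0.585 mean [0.5258 0.3272 0.0543] pca 0.587
left 1224 rect c 518.2 107.7 size 62.8 120.5 ang 1.079 mean [0.5174 0.1073 0.0617] pca -0.494
right 1219 rect c 496.0 -53.1 size 62.4 120.3 ang 1.351 mean [ 0.4954 -0.0527  0.0616] pca -0.215
rail 316 rect c 507.0 -343.6 size 90.4 20.0 ang 0.921 mean [ 0.5061 -0.3423  0.1007] pca 0.924
traytop 1850 rect c 507.3 -342.8 size 111.6 170.9 ang 0.936 mean [ 0.5084 -0.3412  0.0156] pca -0.64
ball 115 rect c 546.9 -374.5 size 28.1 29.9 ang 0.455 mean [ 0.5467 -0.3725  0.0393] pca -0.391
mat [[ 0.6751  0.1403]
 [ 0.606  -0.1497]
 [ 0.3943 -0.101 ]
 [ 0.4632  0.1903]] [0.53466094 0.01996196] [0.21776685 0.29814579 0.21727801 0.29924215]
-0.23154129230043735
tray [[ 0.606  -0.3491]
 [ 0.5397 -0.4383]
 [ 0.4047 -0.3367]
 [ 0.4701 -0.248 ]] [ 0.5051419  -0.34301634]
-0.6394334231537117
```

```bash
cat >> h.py <<'E'
def rel(x,y,z,psi):
    "target TCP pose (tool down, tool x at yaw psi) as shift cm + turn in the present tool frame"
    o=get_obs(); A=R.from_rotvec(o['tool_rot']); n=np.array([np.cos(psi/2),np.sin(psi/2),0])*np.pi
    s=A.inv().apply(np.array([x,y,z])-o['tool_pos'])*100; t=(A.inv()*R.from_rotvec(n)).as_rotvec()
    print('t',round(o['t'],2),'pos',o['tool_pos'].round(4),'rel cm',s.round(2),'turn',t.round(3),'open',round(o['opening'],4),'grip',round(o['grip_force'],1),'F',np.round(o['contact_force'],1))
E
python3 - <<'E'
from h import *
W=np.load("topW.npy")
m=(W[...,2]>.07)&(W[...,1]>.15)&(W[...,0]<.75)&(W[...,0]>.3)
P=W[m]; d=np.hypot(P[:,0]-.527,P[:,1]-.329); i=np.argsort(d)[:3000:150]; print(np.c_[P[i],d[i]].round(3))
rel(.518,.1077,.32,-.493)
E
```

```text
[[0.649 0.255 0.082 0.142]
 [0.663 0.252 0.088 0.156]
 [0.66  0.43  0.122 0.167]
 [0.698 0.393 0.084 0.183]
 [0.72  0.39  0.109 0.202]
 [0.738 0.391 0.116 0.22 ]
 [0.745 0.213 0.083 0.247]
 [0.444 0.595 0.127 0.279]
 [0.442 0.601 0.149 0.285]
 [0.403 0.592 0.114 0.291]
 [0.397 0.595 0.148 0.296]
 [0.413 0.608 0.173 0.301]
 [0.372 0.593 0.137 0.306]
 [0.37  0.597 0.109 0.311]
 [0.371 0.602 0.162 0.314]
 [0.382 0.612 0.072 0.318]
 [0.644 0.629 0.124 0.322]
 [0.409 0.632 0.179 0.325]
 [0.353 0.608 0.16  0.329]
 [0.451 0.652 0.092 0.332]]
t 0.1 pos [ 0.1466 -0.6073  0.4036] rel cm [ 52.88 -60.78   8.48] turn [-0.002  0.     0.73 ] open 0.0855 grip 0.0 F [ 0.5  0.4 -1. ]
```

arm_command(
  plan=[
    [[52.9, -60.8, 0, 0, 0, 0.73], [52.9, -60.8, 0, 0, 0, 0.73], [52.9, -60.8, 0, 0, 0, 0.73], [52.9, -60.8, 0, 0, 0, 0.73], [52.9, -60.8, 0, 0, 0, 0.73], [52.9, -60.8, 0, 0, 0, 0.73], [52.9, -60.8, 0, 0, 0, 0.73], [52.9, -60.8, 0, 0, 0, 0.73], [52.9, -60.8, 0, 0, 0, 0.73], [52.9, -60.8, 0, 0, 0, 0.73], [52.9, -60.8, 0, 0, 0, 0.73], [52.9, -60.8, 0, 0, 0, 0.73]],
  ],
  gripper=-1,
  force=40,
)

```text
t: 1.1
tool_pos: [0.377, -0.1624, 0.4045]
tool_rot: [3.046, -0.768, 0.001]
contact_force: [0.3, -1.9, 0.3]
opening: 0.0852
grip_force: 0.0
```

```bash
python3 -c "
from h import *
rel(.518,.1077,.30,-.493)"
```

```text
t 1.1 pos [ 0.377  -0.1624  0.4045] rel cm [ -0.39 -30.47  10.45] turn [-0.    -0.    -0.001] open 0.0852 grip 0.0 F [ 0.3 -1.9  0.3]
```

arm_command(
  plan=[
    [[-0.4, -30.5, 10.4, 0, 0, 0], [-0.4, -30.5, 10.4, 0, 0, 0], [-0.4, -30.5, 10.4, 0, 0, 0], [-0.4, -30.5, 10.4, 0, 0, 0], [-0.4, -30.5, 10.4, 0, 0, 0], [-0.4, -30.5, 10.4, 0, 0, 0], [-0.4, -30.5, 10.4, 0, 0, 0], [-0.4, -30.5, 10.4, 0, 0, 0], [-0.4, -30.5, 10.4, 0, 0, 0], [-0.4, -30.5, 10.4, 0, 0, 0], [-0.4, -30.5, 10.4, 0, 0, 0]],
  ],
)

```text
t: 2.02
tool_pos: [0.5175, 0.1058, 0.3004]
tool_rot: [3.046, -0.766, -0.001]
contact_force: [0.2, -0.2, 0.3]
opening: 0.0856
grip_force: 0.0
```

```bash
python3 -c "
from h import *
im,d,W=cloud('wrist'); cv2.imwrite('pics/w1.png',im)
m=np.isfinite(W[...,2])&(abs(W[...,2]-.062)<.008)&(np.hypot(W[...,0]-.518,W[...,1]-.1077)<.08)
P=W[m]; print(len(P)); 
if len(P): print(cv2.minAreaRect((P[:,:2]*1000).astype(np.float32)),P.mean(0))
rel(.518,.1077,.185,-.493)"
```

```text
11023
((518.3933715820312, 103.74417877197266), (62.06035614013672, 119.6644287109375), 61.975181579589844) [0.52268238 0.10135577 0.061298  ]
t 2.07 pos [0.5175 0.1054 0.3009] rel cm [-0.07 -0.23 11.59] turn [ 0.    -0.    -0.001] open 0.0853 grip 0.0 F [-0.3 -0.1  0.4]
```

View pics/w1.png

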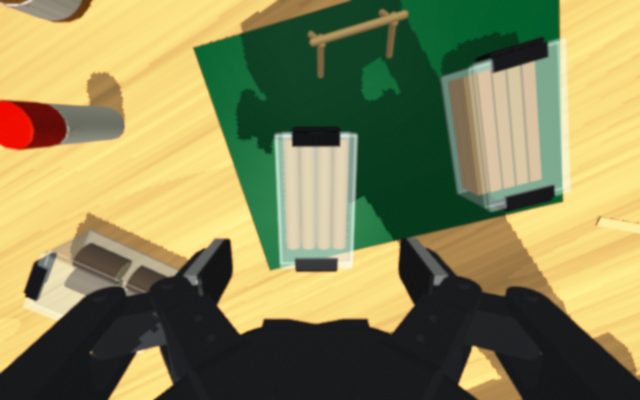

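The wrist view shows the dowel box centred between the pads: the lid spans columns 277–356 and the pads are at 231 and 400. The wrist and top fits agree within 4 mm, so I go straight down.

arm_command(
  plan=[
    [[0, 0, 3, 0, 0, 0], [0, 0, 6, 0, 0, 0], [0, 0, 8.5, 0, 0, 0], [0, 0, 10.5, 0, 0, 0], [0, 0, 11.6, 0, 0, 0], [0, 0, 11.6, 0, 0, 0], [0, 0, 11.6, 0, 0, 0]],
  ],
)

```text
t: 2.65
tool_pos: [0.5179, 0.1053, 0.1853]
tool_rot: [-3.046, 0.769, -0.001]
contact_force: [-0.2, -0.6, 0.1]
opening: 0.0853
grip_force: 0.0
```

arm_command(
  plan=[
    [[0, 0, 0, 0, 0, 0], [0, 0, 0, 0, 0, 0], [0, 0, 0, 0, 0, 0], [0, 0, 0, 0, 0, 0], [0, 0, 0, 0, 0, 0], [0, 0, 0, 0, 0, 0], [0, 0, 0, 0, 0, 0], [0, 0, 0, 0, 0, 0], [0, 0, 0, 0, 0, 0]],
  ],
  gripper=1,
  force=40,
)

```text
t: 3.4
tool_pos: [0.5189, 0.106, 0.1869]
tool_rot: [-3.046, 0.767, -0.005]
contact_force: [-1.6, -2.0, 6.3]
opening: 0.0616
grip_force: 45.4
```

arm_command(
  plan=[
    [[0, 0, -1, 0, 0, 0], [0, 0, -3, 0, 0, 0], [0, 0, -6, 0, 0, 0], [-1, -1, -9, 0, 0, 0], [-3, -2.5, -12, 0, 0, -0.1], [-5, -4, -15, 0, 0, -0.2], [-7, -5.5, -17, 0, 0, -0.3], [-9, -7, -17, 0, 0, -0.4], [-11, -8.5, -17, 0, 0, -0.5], [-12.5, -10, -17, 0, 0, -0.6], [-13.8, -11, -17, 0, 0, -0.7], [-14.5, -11.3, -17, 0, 0, -0.8]],
  ],
)

```text
t: 4.4
tool_pos: [0.4422, 0.2758, 0.3548]
tool_rot: [-3.102, -0.491, 0.001]
contact_force: [0.4, -0.4, -3.4]
opening: 0.0615
grip_force: 44.6
```

arm_command(
  plan=[
    [[0, 0, 0, 0, 0, -0.1], [0, 0, 0, 0, 0, -0.2], [0, 0, 0, 0, 0, -0.28], [0, 0, 0, 0, 0, -0.28], [0, 0, 0, 0, 0, -0.28]],
  ],
)

```text
t: 4.82
tool_pos: [0.4431, 0.2742, 0.3546]
tool_rot: [-3.008, -0.906, 0.001]
contact_force: [-0.5, -0.5, -0.9]
opening: 0.0618
grip_force: 44.6
```

```bash
python3 -c "
from h import *
im,d,W=cloud('wrist'); cv2.imwrite('pics/w2.png',im)
m=np.isfinite(W[...,2])&(abs(W[...,2]-.054)<.008)&(np.hypot(W[...,0]-.527,W[...,1]-.327)<.08)
P=W[m]; print(len(P)); 
if len(P): print(cv2.minAreaRect((P[:,:2]*1000).astype(np.float32)),P.mean(0))
rel(.527,.3275,.345,.586)"
```

```text
8694
((531.3883056640625, 328.2894287109375), (108.64879608154297, 62.382442474365234), 32.88497543334961) [0.53288003 0.32934677 0.0533464 ]
t 4.87 pos [0.4432 0.2742 0.3547] rel cm [9.93 0.18 0.96] turn [-0.     0.    -0.001] open 0.0616 grip 44.6 F [-0.1 -0.7 -2.2]
```

View pics/w2.png

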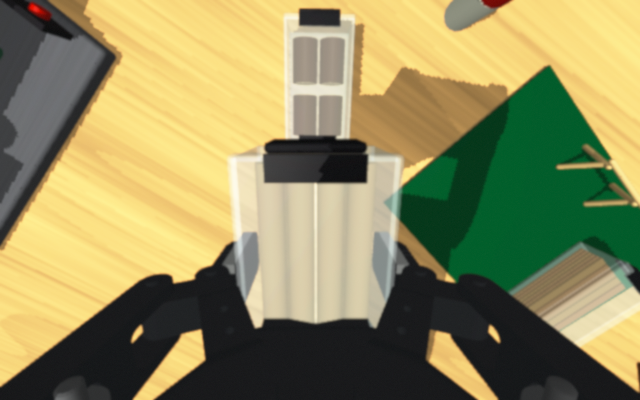

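arm_command(
  plan=[
    [[1, 0, 0, 0, 0, 0], [3, 0.1, 0, 0, 0, 0], [5.2, 0.1, 0, 0, 0, 0], [7.4, 0.2, 0, 0, 0, 0], [9, 0.25, 0, 0, 0, 0], [9.9, 0.25, 1, 0, 0, 0.005], [9.9, 0.25, 3, 0, 0, 0.005], [9.9, 0.25, 5.5, 0, 0, 0.005], [9.9, 0.25, 8, 0, 0, 0.005], [9.9, 0.25, 10, 0, 0, 0.005], [9.9, 0.25, 11, 0, 0, 0.005], [9.9, 0.25, 11.4, 0, 0, 0.005]],
  ],
)

```text
t: 5.87
tool_pos: [0.5265, 0.3265, 0.2381]
tool_rot: [3.01, 0.899, -0.007]
contact_force: [0.2, -0.1, -2.5]
opening: 0.0616
grip_force: 44.6
```

arm_command(
  plan=[
    [[0, 0, 0.2, 0, 0, 0], [0, 0, 0.4, 0, 0, 0], [0, 0, 0.6, 0, 0, 0], [0, 0, 0.7, 0, 0, 0], [0, 0, 0.8, 0, 0, 0], [0, 0, 0.8, 0, 0, 0]],
  ],
)

```text
t: 6.37
tool_pos: [0.5274, 0.327, 0.2332]
tool_rot: [-3.009, -0.901, -0.001]
contact_force: [0.7, -1.2, -1.8]
opening: 0.0617
grip_force: 44.6
```

```bash
python3 -c "
from h import *
rel(.527,.3265,.233,.58)"
```

```text
t 6.37 pos [0.5274 0.327  0.2332] rel cm [-0.07  0.02  0.02] turn [ 0.    -0.001  0.002] open 0.0617 grip 44.6 F [ 0.7 -1.2 -1.8]
```

arm_command(
  plan=[
    [[0, 0, 0.05, 0, 0, 0], [0, 0, 0.1, 0, 0, 0], [0, 0, 0.15, 0, 0, 0], [0, 0, 0.15, 0, 0, 0]],
  ],
)

```text
t: 6.7
tool_pos: [0.5277, 0.3272, 0.233]
tool_rot: [-3.009, -0.901, -0.002]
contact_force: [-3.5, -2.0, 6.5]
opening: 0.0615
grip_force: 45.5
```

arm_command(
  plan=[
    [[0, 0, -0.1, 0, 0, 0], [0, 0, -0.1, 0, 0, 0], [0, 0, -0.1, 0, 0, 0], [0, 0, -0.1, 0, 0, 0], [0, 0, -0.1, 0, 0, 0], [0, 0, -0.1, 0, 0, 0]],
  ],
  gripper=-1,
)

```text
t: 7.2
tool_pos: [0.5273, 0.3269, 0.2321]
tool_rot: [3.01, 0.901, -0.0]
contact_force: [0.5, 0.7, -0.1]
opening: 0.0851
grip_force: 0.0
```

arm_command(
  plan=[
    [[0, 0, -1, 0, 0, 0], [0, 0, -3, 0, 0, 0], [0, 0, -6, 0, 0, 0], [0, 0, -9, 0, 0, 0], [0, 0, -12, 0, 0, 0], [-3, 0, -14, 0, 0, 0], [-6, 0, -15, 0, 0, 0], [-8, 0, -15, 0, 0, 0], [-8, 0, -15, 0, 0, 0]],
  ],
)

```text
t: 7.95
tool_pos: [0.4585, 0.2819, 0.3841]
tool_rot: [-3.01, -0.901, -0.003]
contact_force: [-0.2, 0.0, -1.2]
opening: 0.0854
grip_force: 0.0
```

```bash
python3 -c "
from h import *
im,d,W=cloud('wrist'); cv2.imwrite('pics/w3.png',im)
for z in (.108,.054):
  m=np.isfinite(W[...,2])&(abs(W[...,2]-z)<.008)&(np.hypot(W[...,0]-.527,W[...,1]-.327)<.08)
  P=W[m]; print(len(P),cv2.minAreaRect((P[:,:2]*1000).astype(np.float32)),P.mean(0))
rel(.496,-.055,.34,-.217)"
```

```text
10724 ((528.224365234375, 326.37774658203125), (119.08785247802734, 62.51156234741211), 33.45431137084961) [0.53142904 0.32823341 0.1073555 ]
0 ((0.0, 0.0), (0.0, 0.0), 0.0) [nan nan nan]
t 8.0 pos [0.4595 0.2825 0.3836] rel cm [-15.5   30.2    4.33] turn [-0.001 -0.002  0.799] open 0.0854 grip 0.0 F [-0.2 -0.2  0.4]<string>:6: RuntimeWarning: Mean of empty slice.
  ret = um.true_divide(
```

View pics/w3.png

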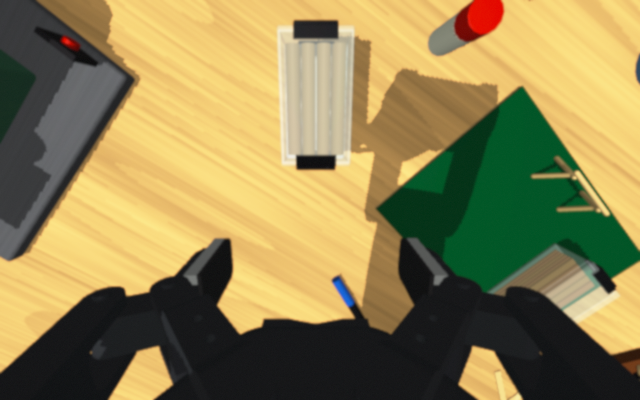

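The dowel box sits squarely on the base box, spanning columns 279–355 and rows 25–165, with its centre within about 2 mm. Now for the stick box.

arm_command(
  plan=[
    [[-15.5, 30.2, 4.3, 0, 0, 0.8], [-15.5, 30.2, 4.3, 0, 0, 0.8], [-15.5, 30.2, 4.3, 0, 0, 0.8], [-15.5, 30.2, 4.3, 0, 0, 0.8], [-15.5, 30.2, 4.3, 0, 0, 0.8], [-15.5, 30.2, 4.3, 0, 0, 0.8], [-15.5, 30.2, 4.3, 0, 0, 0.8], [-15.5, 30.2, 4.3, 0, 0, 0.8], [-15.5, 30.2, 4.3, 0, 0, 0.8], [-15.5, 30.2, 4.3, 0, 0, 0.8], [-15.5, 30.2, 4.3, 0, 0, 0.8], [-15.5, 30.2, 4.3, 0, 0, 0.8]],
  ],
)

```text
t: 9.0
tool_pos: [0.4972, -0.0535, 0.3393]
tool_rot: [-3.123, 0.34, 0.0]
contact_force: [-0.6, -0.4, 0.9]
opening: 0.0855
grip_force: 0.0
```

```bash
python3 -c "
from h import *
im,d,W=cloud('wrist')
m=np.isfinite(W[...,2])&(abs(W[...,2]-.062)<.008)&(np.hypot(W[...,0]-.496,W[...,1]+.055)<.08)
P=W[m]; print(len(P),cv2.minAreaRect((P[:,:2]*1000).astype(np.float32)),P.mean(0))
rel(.496,-.055,.185,-.217)"
```

```text
8085 ((496.2784423828125, -56.664024353027344), (62.026649475097656, 119.57836151123047), 77.27864837646484) [ 0.50022344 -0.05752555  0.06131074]
t 9.05 pos [ 0.4972 -0.0532  0.3394] rel cm [-0.08  0.21 15.44] turn [-0.    -0.     0.001] open 0.0855 grip 0.0 F [ 0.5  1.  -0.1]
```

arm_command(
  plan=[
    [[-0.1, 0.1, 2, 0, 0, 0], [-0.1, 0.2, 5, 0, 0, 0], [-0.1, 0.2, 8, 0, 0, 0], [-0.1, 0.2, 11, 0, 0, 0], [-0.1, 0.2, 13.5, 0, 0, 0], [-0.1, 0.2, 15, 0, 0, 0], [-0.1, 0.2, 15.4, 0, 0, 0], [-0.1, 0.2, 15.4, 0, 0, 0], [-0.1, 0.2, 15.4, 0, 0, 0]],
  ],
)

```text
t: 9.8
tool_pos: [0.4962, -0.0555, 0.1863]
tool_rot: [3.123, -0.34, 0.002]
contact_force: [-0.5, -0.1, 0.4]
opening: 0.0853
grip_force: 0.0
```

arm_command(
  plan=[
    [[0, 0, 0, 0, 0, 0], [0, 0, 0, 0, 0, 0], [0, 0, 0, 0, 0, 0], [0, 0, 0, 0, 0, 0], [0, 0, 0, 0, 0, 0], [0, 0, 0, 0, 0, 0], [0, 0, 0, 0, 0, 0], [0, 0, 0, 0, 0, 0], [0, 0, 0, 0, 0, 0]],
  ],
  gripper=1,
  force=40,
)

```text
t: 10.55
tool_pos: [0.4966, -0.0564, 0.1871]
tool_rot: [3.123, -0.342, 0.005]
contact_force: [-1.3, 1.5, 7.5]
opening: 0.0619
grip_force: 45.6
```

```bash
python3 -c "
from h import *
rel(.445,.272,.41,.584)"
```

```text
t 10.55 pos [ 0.4966 -0.0564  0.1871] rel cm [-12.07 -30.95 -22.32] turn [ 0.001 -0.003 -0.802] open 0.0619 grip 45.6 F [-1.3  1.5  7.5]
```

arm_command(
  plan=[
    [[0, 0, -1, 0, 0, 0], [0, 0, -3, 0, 0, 0], [0, 0, -6, 0, 0, 0], [0, -1, -9, 0, 0, 0], [-1, -3, -12, 0, 0, -0.1], [-2.5, -6, -15, 0, 0, -0.2], [-4, -9, -18, 0, 0, -0.3], [-5.5, -12, -20.5, 0, 0, -0.4], [-7, -15, -22, 0, 0, -0.5], [-8.5, -18, -22, 0, 0, -0.6], [-9.5, -21, -22, 0, 0, -0.7], [-10.5, -24, -22, 0, 0, -0.8]],
  ],
)

```text
t: 11.55
tool_pos: [0.4438, 0.2022, 0.4061]
tool_rot: [3.007, 0.909, 0.002]
contact_force: [0.1, 0.8, -2.1]
opening: 0.0614
grip_force: 44.9
```

```bash
python3 -c "
from h import *
rel(.445,.272,.41,.584)"
```

```text
t 11.55 pos [0.4438 0.2022 0.4061] rel cm [ 3.96 -5.75 -0.39] turn [ 0.001 -0.001  0.003] open 0.0614 grip 44.9 F [ 0.1  0.8 -2.1]
```

arm_command(
  plan=[
    [[1, -2, 0, 0, 0, 0], [2.5, -4, 0, 0, 0, 0], [3.6, -5.3, 0, 0, 0, 0], [4, -5.8, 0, 0, 0, 0], [4, -5.8, 0, 0, 0, 0], [4, -5.8, 0, 0, 0, 0]],
  ],
)

```text
t: 12.05
tool_pos: [0.4463, 0.2708, 0.4049]
tool_rot: [3.009, 0.901, -0.002]
contact_force: [0.1, -0.3, -1.9]
opening: 0.0616
grip_force: 44.8
```

```bash
python3 -c "
from h import *
rel(.5275,.3265,.287,.584)"
```

```text
t 12.05 pos [0.4463 0.2708 0.4049] rel cm [ 9.85 -0.19 11.78] turn [ 0.     0.001 -0.002] open 0.0616 grip 44.8 F [ 0.1 -0.3 -1.9]
```

arm_command(
  plan=[
    [[1, 0, 0, 0, 0, 0], [3, -0.1, 0, 0, 0, 0], [5.2, -0.1, 0, 0, 0, 0], [7.4, -0.2, 0, 0, 0, 0], [9, -0.2, 0, 0, 0, 0], [9.8, -0.2, 1, 0, 0, 0], [9.8, -0.2, 3, 0, 0, 0], [9.8, -0.2, 5.5, 0, 0, 0], [9.8, -0.2, 8, 0, 0, 0], [9.8, -0.2, 10, 0, 0, 0], [9.8, -0.2, 10.8, 0, 0, 0], [9.8, -0.2, 11, 0, 0, 0]],
  ],
)

```text
t: 13.05
tool_pos: [0.5263, 0.3254, 0.292]
tool_rot: [3.009, 0.899, -0.009]
contact_force: [-0.5, -0.1, -1.7]
opening: 0.0619
grip_force: 44.7
```

arm_command(
  plan=[
    [[0, 0, 0.2, 0, 0, 0], [0, 0, 0.35, 0, 0, 0], [0, 0, 0.5, 0, 0, 0], [0, 0, 0.6, 0, 0, 0], [0, 0, 0.7, 0, 0, 0], [0, 0, 0.7, 0, 0, 0]],
  ],
)

```text
t: 13.55
tool_pos: [0.5274, 0.3268, 0.2886]
tool_rot: [-3.009, -0.901, -0.001]
contact_force: [-0.0, -0.9, -2.1]
opening: 0.0619
grip_force: 44.7
```

```bash
python3 -c "
from h import *
rel(.5275,.327,.287,.584)"
```

```text
t 13.55 pos [0.5274 0.3268 0.2886] rel cm [ 0.02 -0.01  0.16] turn [ 0.    -0.001 -0.002] open 0.0619 grip 44.7 F [-0.  -0.9 -2.1]
```

arm_command(
  plan=[
    [[0, 0, 0.05, 0, 0, 0], [0, 0, 0.1, 0, 0, 0], [0, 0, 0.15, 0, 0, 0], [0, 0, 0.2, 0, 0, 0], [0, 0, 0.2, 0, 0, 0]],
  ],
)

```text
t: 13.97
tool_pos: [0.5275, 0.3269, 0.2872]
tool_rot: [-3.009, -0.901, -0.002]
contact_force: [-2.0, -0.7, 3.3]
opening: 0.0617
grip_force: 45.3
```

Contact is made, so I release, rise and back off.

arm_command(
  plan=[
    [[0, 0, 0, 0, 0, 0], [0, 0, 0, 0, 0, 0], [0, 0, 0, 0, 0, 0], [0, 0, 0, 0, 0, 0], [0, 0, 0, 0, 0, 0], [0, 0, 0, 0, 0, 0]],
  ],
  gripper=-1,
)

```text
t: 14.47
tool_pos: [0.5273, 0.3268, 0.2861]
tool_rot: [3.01, 0.901, -0.0]
contact_force: [-0.7, 0.0, -1.7]
opening: 0.0853
grip_force: 0.0
```

arm_command(
  plan=[
    [[0, 0, -1, 0, 0, 0], [0, 0, -3, 0, 0, 0], [0, 0, -6, 0, 0, 0], [0, 0, -9, 0, 0, 0], [0, 0, -11, 0, 0, 0], [-3, 0, -13, 0, 0, 0], [-6, 0, -14, 0, 0, 0], [-8, 0, -14, 0, 0, 0], [-8, 0, -14, 0, 0, 0]],
  ],
)

```text
t: 15.22
tool_pos: [0.4585, 0.2818, 0.4285]
tool_rot: [-3.009, -0.901, -0.004]
contact_force: [0.8, 0.5, -0.3]
opening: 0.0854
grip_force: 0.0
```

```bash
python3 -c "
from h import *
im,d,W=cloud('wrist')
z=.162
m=np.isfinite(W[...,2])&(abs(W[...,2]-z)<.008)&(np.hypot(W[...,0]-.527,W[...,1]-.327)<.08)
P=W[m]; print(len(P),cv2.minAreaRect((P[:,:2]*1000).astype(np.float32)),P.mean(0))
rel(.507,-.343,.36,.934)"
```

```text
11610 ((527.1171875, 325.5706787109375), (120.49124908447266, 62.515159606933594), 33.32353210449219) [0.53064421 0.32760691 0.16133788]
t 15.27 pos [0.4595 0.2823 0.4278] rel cm [-30.4   54.85   6.72] turn [ 0.001 -0.003 -0.352] open 0.0851 grip 0.0 F [ 1.2 -0.1  0.4]
```

The column stands straight: the top lid is at (0.527, 0.326), z 0.161, yaw 0.58. Next is the tray.

arm_command(
  plan=[
    [[-30.4, 54.8, 6.7, 0, 0, -0.35], [-30.4, 54.8, 6.7, 0, 0, -0.35], [-30.4, 54.8, 6.7, 0, 0, -0.35], [-30.4, 54.8, 6.7, 0, 0, -0.35], [-30.4, 54.8, 6.7, 0, 0, -0.35], [-30.4, 54.8, 6.7, 0, 0, -0.35], [-30.4, 54.8, 6.7, 0, 0, -0.35], [-30.4, 54.8, 6.7, 0, 0, -0.35], [-30.4, 54.8, 6.7, 0, 0, -0.35], [-30.4, 54.8, 6.7, 0, 0, -0.35], [-30.4, 54.8, 6.7, 0, 0, -0.35], [-30.4, 54.8, 6.7, 0, 0, -0.35]],
  ],
)

```text
t: 16.27
tool_pos: [0.4974, -0.2034, 0.3743]
tool_rot: [2.807, 1.411, 0.001]
contact_force: [1.7, 1.2, 0.1]
opening: 0.0854
grip_force: 0.0
```

```bash
python3 -c "
from h import *
rel(.475,-.387,.36,.934)"
```

```text
t 16.27 pos [ 0.4974 -0.2034  0.3743] rel cm [-16.07   9.16   1.43] turn [ 0.    -0.    -0.003] open 0.0854 grip 0.0 F [1.7 1.2 0.1]
```

arm_command(
  plan=[
    [[-16, 9.2, 1.4, 0, 0, 0], [-16, 9.2, 1.4, 0, 0, 0], [-16, 9.2, 1.4, 0, 0, 0], [-16, 9.2, 1.4, 0, 0, 0], [-16, 9.2, 1.4, 0, 0, 0], [-16, 9.2, 1.4, 0, 0, 0], [-16, 9.2, 1.4, 0, 0, 0]],
  ],
)

```text
t: 16.85
tool_pos: [0.4757, -0.385, 0.3597]
tool_rot: [-2.806, -1.408, -0.0]
contact_force: [0.3, 0.8, -0.3]
opening: 0.0856
grip_force: 0.0
```

```bash
python3 -c "
from h import *
im,d,W=cloud('wrist'); cv2.imwrite('pics/w5.png',im)
for z in (.102,.016):
  m=np.isfinite(W[...,2])&(abs(W[...,2]-z)<.008)&(np.hypot(W[...,0]-.507,W[...,1]+.343)<(.06 if z>.1 else .13))
  P=W[m]; print(len(P),cv2.minAreaRect((P[:,:2]*1000).astype(np.float32)),P.mean(0))
rel(.507,-.344,.2467,.934)"
```

```text
2437 ((506.16265869140625, -346.8933410644531), (88.59481811523438, 17.982221603393555), 53.50190353393555) [ 0.50758334 -0.34499189  0.10160742]
10927 ((505.8765563964844, -346.9518737792969), (109.7198486328125, 170.78652954101562), 53.87213134765625) [ 0.5112516  -0.34666811  0.0160784 ]
t 16.9 pos [ 0.4759 -0.384   0.36  ] rel cm [ 5.05  0.12 11.33] turn [-0.001 -0.001 -0.002] open 0.0854 grip 0.0 F [ 0.2  0.5 -0.2]
```

View pics/w5.png

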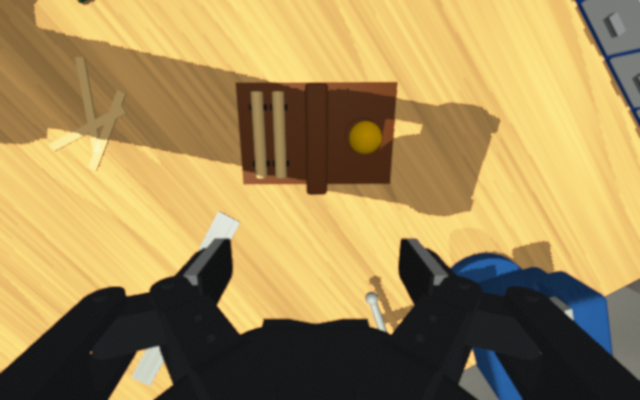

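The wrist view shows the rail centred at column 317, midway between the pads at 231 and 400. The ball is in its pocket at (366,137).

arm_command(
  plan=[
    [[2, 0.1, 0, 0, 0, 0], [4, 0.15, 1, 0, 0, 0], [5, 0.15, 3, 0, 0, 0], [5, 0.15, 6, 0, 0, 0], [5, 0.15, 9, 0, 0, 0], [5, 0.15, 11, 0, 0, 0], [5, 0.15, 11.7, 0, 0, 0], [5, 0.15, 11.7, 0, 0, 0], [5, 0.15, 11.7, 0, 0, 0]],
  ],
)

```text
t: 17.65
tool_pos: [0.5072, -0.3443, 0.2444]
tool_rot: [2.805, 1.413, 0.001]
contact_force: [0.8, -0.5, -0.1]
opening: 0.0851
grip_force: 0.0
```

arm_command(
  plan=[
    [[0, 0, 0, 0, 0, 0], [0, 0, 0, 0, 0, 0], [0, 0, 0, 0, 0, 0], [0, 0, 0, 0, 0, 0], [0, 0, 0, 0, 0, 0], [0, 0, 0, 0, 0, 0]],
  ],
  gripper=0.3,
  force=60,
)

```text
t: 18.15
tool_pos: [0.5065, -0.3452, 0.2437]
tool_rot: [2.806, 1.411, 0.0]
contact_force: [-0.4, 0.5, -0.5]
opening: 0.03
grip_force: 0.0
```

arm_command(
  plan=[
    [[0, 0, 0, 0, 0, 0], [0, 0, 0, 0, 0, 0], [0, 0, 0, 0, 0, 0], [0, 0, 0, 0, 0, 0], [0, 0, 0, 0, 0, 0], [0, 0, 0, 0, 0, 0], [0, 0, 0, 0, 0, 0], [0, 0, 0, 0, 0, 0], [0, 0, 0, 0, 0, 0], [0, 0, 0, 0, 0, 0], [0, 0, 0, 0, 0, 0], [0, 0, 0, 0, 0, 0]],
  ],
  gripper=1,
  force=60,
)

```text
t: 19.15
tool_pos: [0.5066, -0.3451, 0.2436]
tool_rot: [2.806, 1.411, 0.0]
contact_force: [-0.1, -0.6, 3.3]
opening: 0.0174
grip_force: 59.6
```

```bash
python3 -c "
from h import *
rel(.5347,.019,.35,.934)"
```

```text
t 19.15 pos [ 0.5066 -0.3451  0.2436] rel cm [ 30.9  -19.46 -10.65] turn [ 0.     0.    -0.002] open 0.0174 grip 59.6 F [-0.1 -0.6  3.3]
```

arm_command(
  plan=[
    [[0, 0, -0.2, 0, 0, 0], [0, 0, -0.6, 0, 0, 0], [0, 0, -1.2, 0, 0, 0], [0, 0, -2, 0, 0, 0], [0, 0, -3, 0, 0, 0], [0, 0, -4, 0, 0, 0], [0, 0, -5, 0, 0, 0], [0, 0, -6, 0, 0, 0], [0, 0, -6.7, 0, 0, 0], [0, 0, -7.2, 0, 0, 0], [0, 0, -7.5, 0, 0, 0], [0, 0, -7.5, 0, 0, 0]],
  ],
)

```text
t: 20.15
tool_pos: [0.5067, -0.3452, 0.3193]
tool_rot: [2.806, 1.411, 0.001]
contact_force: [-0.0, -0.4, -2.2]
opening: 0.0171
grip_force: 58.9
```

```bash
python3 -c "
from h import *
im,d,W=cloud('wrist'); cv2.imwrite('pics/w6.png',im)
rel(.5347,.019,.352,.934)"
```

```text
t 20.2 pos [ 0.5065 -0.345   0.3186] rel cm [ 30.9  -19.45  -3.35] turn [ 0.     0.    -0.002] open 0.0173 grip 58.9 F [-0.2  0.4 -3. ]
```

View pics/w6.png

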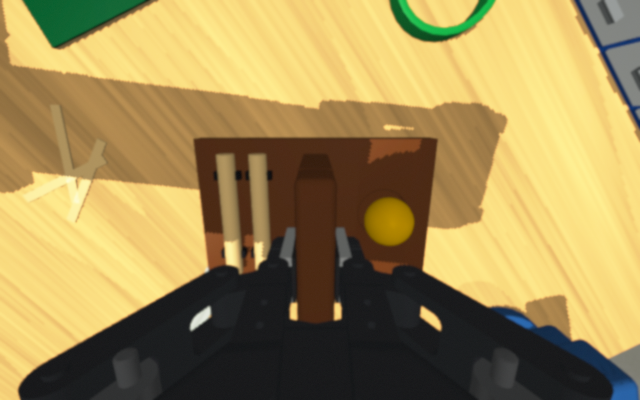

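The tray is level and the ball sits in its pocket at (389,221). I carry it over.

arm_command(
  plan=[
    [[0.2, -0.1, 0, 0, 0, 0], [0.5, -0.3, -0.05, 0, 0, 0], [1.0, -0.65, -0.1, 0, 0, 0], [1.7, -1.1, -0.2, 0, 0, 0], [2.6, -1.65, -0.3, 0, 0, 0], [3.8, -2.4, -0.4, 0, 0, 0], [5.2, -3.3, -0.6, 0, 0, 0], [6.8, -4.3, -0.7, 0, 0, 0], [8.3, -5.2, -0.9, 0, 0, 0], [9.8, -6.2, -1.1, 0, 0, 0], [11.3, -7.1, -1.2, 0, 0, 0], [12.9, -8.1, -1.4, 0, 0, 0]],
  ],
)

```text
t: 21.2
tool_pos: [0.5183, -0.1909, 0.3325]
tool_rot: [-2.806, -1.412, -0.0]
contact_force: [-0.2, 0.0, -2.4]
opening: 0.0173
grip_force: 58.9
```

arm_command(
  plan=[
    [[1.5, -0.95, -0.2, 0, 0, 0], [3.05, -1.9, -0.3, 0, 0, 0], [4.6, -2.9, -0.5, 0, 0, 0], [6.1, -3.85, -0.7, 0, 0, 0], [7.6, -4.8, -0.8, 0, 0, 0], [9.1, -5.75, -1.0, 0, 0, 0], [10.7, -6.7, -1.2, 0, 0, 0], [12.1, -7.6, -1.3, 0, 0, 0], [13.5, -8.5, -1.5, 0, 0, 0], [14.65, -9.2, -1.6, 0, 0, 0], [15.7, -9.9, -1.7, 0, 0, 0], [16.5, -10.4, -1.8, 0, 0, 0]],
  ],
)

```text
t: 22.2
tool_pos: [0.5329, 0.0033, 0.3506]
tool_rot: [-2.806, -1.413, -0.0]
contact_force: [-0.3, 0.2, -2.9]
opening: 0.017
grip_force: 58.9
```

arm_command(
  plan=[
    [[0.6, -0.4, -0.1, 0, 0, 0], [1.1, -0.7, -0.15, 0, 0, 0], [1.4, -0.9, -0.2, 0, 0, 0], [1.5, -1.0, -0.2, 0, 0, 0], [1.5, -1.0, -0.2, 0, 0, 0], [1.5, -1.0, -0.2, 0, 0, 0], [1.5, -1.0, -0.2, 0, 0, 0], [1.5, -1.0, -0.2, 0, 0, 0], [1.5, -1.0, -0.2, 0, 0, 0], [1.5, -1.0, -0.2, 0, 0, 0]],
  ],
)

```text
t: 23.03
tool_pos: [0.5343, 0.0191, 0.3524]
tool_rot: [2.807, 1.411, -0.0]
contact_force: [0.5, -0.4, -3.1]
opening: 0.0173
grip_force: 58.9
```

```bash
python3 -c "
from h import *
rel(.5347,.019,.352,.934)
a=get_image('top')[0][170:320,160:480]; b=get_image('side')[0][100:380,180:500]
a=cv2.resize(a,(640,300)); b=cv2.resize(b,(320,280))
cv2.imwrite('pics/end.png',np.vstack([a,np.hstack([b,np.zeros((280,320,3),np.uint8)])]))"
```

```text
t 23.03 pos [0.5343 0.0191 0.3524] rel cm [0.02 0.04 0.04] turn [-0.     0.    -0.003] open 0.0173 grip 58.9 F [ 0.5 -0.4 -3.1]
```

View pics/end.png

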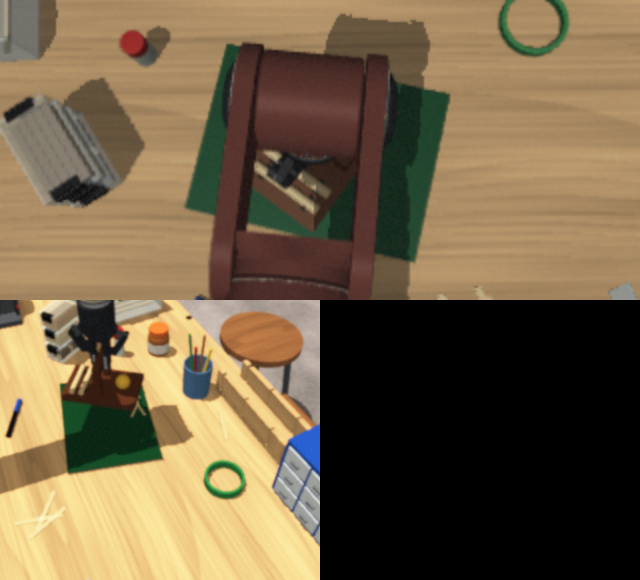

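The column stands at the left, around (60,150), and the tray hangs level over the mat centre with its ball at (123,381) in the side view. I hand the job in.

```bash
python3 -c "
from station import *
print(finish_job())"
```

```text
the job is handed in; nothing more can be done
None
```

The job is handed in at about 23 s of the 72 s limit: the three boxes stand in one column, and the tray is held level about 10 cm above the middle of the mat with the ball in its pocket; no verdict was returned.

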